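Clamp a plywood blank against the saw fence with the ratchet knob

ROBOT

A 7-joint arm with a two-finger parallel gripper is mounted at the origin on the work surface. World frame = base frame: x ahead of the robot, y to its left, z up, the work surface at z = 0. Lengths are in m, angles in rad, forces in N, time in s.
With the tool pointing down it reaches from about 0.425 to 0.925 m from the base axis. Payload 6.8 kg.
Tool frame: the origin (TCP) lies on the centre line of the jaws, within the pads' length; the fingertips stand 17 mm ahead of it and the grasp point (between the pads) lies 2 mm behind it; y points along the fingers, z is the direction in which the jaws open and shut, and the axes are right-handed (so a half turn about y gives the same grasp; the last joint's range is limited). The gripper opens to 88 mm and grips with 3 to 60 N. Pads are 20 mm wide; open, the fingers measure 115 mm over their backs; the gripper's body (75 mm by 178 mm) begins 61 mm behind the grasp point.
Start: joints at [1.098, 0.477, 0.022, 1.555, -0.011, 1.109, -0.083], TCP at [0.241, -0.631, 0.24] pointing down, gripper open.
Joint ranges: [-2.96, 2.96], [-0.34, 2.1], [-1.41, 1.46], [0.24, 2.44], [-1.37, 4.51], [0.17, 1.92], [-2.96, 2.96]. Speed limits (rad/s): [2.39, 2.39, 3.14, 3.14, 3.14, 3.14, 3.14].

INTERFACE

Orientations are given as a unit quaternion [w, x, y, z].
In Python, from bench import get_state, camera, finish_job gives the robot as it stands.
- The arm moves only by the tool send_rows, never from a script. Its arguments are lists of equal length, an entry for each row: "delta_pos": the shift along the tool's x, y, z in m, a list of three; "turn": the turn, a rotation vector about the tool's x, y, z in rad, a list of three; "fingers": the gripper's target within -1 to 1 (fully open at 1, half-way at 0, shut at -1). In form: {"delta_pos": [[tx, ty, tz], ...], "turn": [[rx, ry, rz], ...], "fingers": [fingers, ...]}. A call has 1 to 12 rows; each row shifts and turns the commanded pose from where the row before left it, along the tool's axes as they then stand; what a row does not reach is not made up. A row lasts 1/8 s, in which the tool goes at most 62.5 mm and 10.7 degrees, less where a joint would pass 70% of its speed; a pose out of reach is approached as far as the arm can. A call is refused whole if a number of a shift passes 0.0625 or a number of a turn 0.188, either way. A call with a gripper value outside its range is refused whole. The fingers move at their own pace and stop on an object; "newtons" is the grip in N (left out, the last holds). Time passes only in rows, so rows that do not move let the fingers close. It gives the time, the measured TCP pose, the force and the opening at its end, in the units of the state.
- get_state(): the state, without advancing time (a new reading comes with each control period).
- camera(name): name is "scene" or "top" or "wrist"; returns a dict with "color" (400x640x3 uint8, red, green, blue), "intrinsics" (3x3 intrinsics, pixels), "rvec" (rotation vector, rad) and "tvec" (3), from world to camera coordinates, as OpenCV has them. Camera axes: x right, y down, z forward; pixel columns grow to the right and rows downward; lengths in m; the calibration is good to about 2 mm. A picture is of the moment at which its call begins. There is no depth.
- finish_job(): hands the job in, once; it reports no verdict.
The state is a dict: "time_s": time; "joints": joint angles; "joint_vel": joint speeds; "effort": joint torques, N m; "tool_pos": TCP position; "tool_rot": TCP orientation; "force": force on the tool from outside, world axes, zero at the start; "torque": the same for the moment, N m; "gripper_width": opening from 0.0 (shut) to 1.0 (fully open).
Only numpy, scipy, OpenCV 4.12 (cv2) and the standard library are available. Lean on these libraries where they do the work, as an engineer would, in place of code of your own. Each camera call takes 0.05 s, during which the arm holds its last target. There are 200 camera calls.

TASK

Slide the loose plywood board back and press it home against the aluminium fence with a firm but gentle push (10 to 20 N, held for half a second), so that its long rear edge lies flush along the fence. Then tighten the clamp's black ratchet knob, clockwise from above, until it slips at its set torque and has clicked once or twice, and stop there. Leave the board clamped, let go of everything, and leave the other things on the bench alone.

Things in the scene. Friction and masses are not known exactly. Their poses are not given: they have to be found in the camera images.
- station: Fixed clamping station: smooth grey laminate deck 340 (x) x 400 (y) x 20 mm on the bench, with an aluminium fence across it. Origin: centre of the deck's underside, at bench height. x points from the deck's front to the fence, y along the fence, z up. A post behind the fence carries a bracket (36 mm wide, z 85 to 110 mm) forward over the board to the clamp screw at x 30, y 0 mm.
- fence: Aluminium fence on the deck, 20 mm thick, 380 mm long, standing 50 mm above the deck. Origin and axes coincide with the station's; its flat front face, against which the board's rear edge must lie, is the plane x = +90 mm.
- board_center (a point): Centre, half-way up, of the loose plywood board, 150 (x) x 220 (y) x 18 mm, 0.27 to 0.49 kg, flat on the deck under the clamp foot. x and y as the station's when flush; at the start 15 to 35 mm short of the fence and up to 0.06 rad askew. Its front edge, 75 mm towards -x, is free to be pushed; sliding takes 1 to 2 N. A push of over 30 N is too hard.
- board_back (a point): Middle of the board's rear edge face (the one to lay against the fence), 75 mm towards +x of board_center, half-way up; same axes.
- knob_center (a point): Centre, half-way up, of the black round ratchet knob on the bracket: 40 mm diameter, 32 mm high, axis vertical, fixed in height (underside 120, top 152 mm above the bench). Round: take it at any yaw; it needs several grasps. A thin steel collar below it (33 mm diameter) turns with the screw. Clockwise from above tightens: foot 2.5 mm down per rad. Let go, it stays put.
- ratchet (a joint): Slip of the knob in its ratchet relative to the collar, rad: 0 while the screw turns along with the knob; grows as the knob slips, 0.524 (30 degrees) per click. Knob torque: about 0.15 N m while the foot runs free, rising within about 0.4 rad once the foot bites, slipping at 0.25 to 0.3 N m with a ripple, one bump per click. Turning back loosens the screw.
- foot: Round rubber-faced clamp foot under the bracket, 30 mm diameter; origin: centre of its underside. It starts 1.5 to 8.5 mm above the board (whose top is 38 mm above the bench) and comes down as the knob is tightened. It has up to 5 mm of unseen end play on its rod, so it may rest on the board for up to 2 rad of turning before it bites.
- tape: Bystander: tape measure, about 65 x 60 x 32 mm, loose on the bench beside the station. Origin: underside.
- battery: Bystander: tool battery pack, 110 x 75 x 61 mm, loose on the bench beside the station. Origin: centre of its underside.
- offcut: Bystander: plywood offcut, 70 x 100 x 18 mm, loose on the bench beside the station. Origin: centre of its underside.

How it is judged:
On the way, in this order (a step that is already met when the one before it is completed fails the run):
1. the board is pressed against the fence with more than 3 N, flush (rear edge within 2 mm, within 0.015 rad of parallel), before the knob has slipped (x of board_back in the frame of station above 0.088 m and angle between the x axis of board_center and the x axis of station, either way round below 0.015 rad and contact force between board and fence above 3 N and value of joint ratchet below 0.2 rad), for 0.15 s.
2. the clamp presses the board and the knob has slipped by most of a click at least (value of joint ratchet above 0.4 rad and contact force between foot and board above 25 N), for 0.1 s.
At the end, for the whole second after the job is handed in: The board's rear edge is within 2 mm of the fence and within 0.015 rad of parallel to it, the foot presses the board with more than 25 N, and the knob has slipped between 0.4 and 1.5 rad (one or two clicks, not three) (all of step 2 and x of board_back in the frame of station above 0.088 m and angle between the x axis of board_center and the x axis of station, either way round below 0.015 rad and value of joint ratchet below 1.5 rad); the robot touches nothing.
It fails at once if the robot pushes on the board with more than 30 N (contact force between any of the fingers, the arm and board above 30 N).
It fails at once if the knob is run on towards a third click (slip over 1.5 rad) (value of joint ratchet above 1.5 rad).
It fails at once if a bystander is moved by more than 15 mm (distance of any of tape, battery, offcut from where it was at the start of the episode above 0.015 m).
It also fails if it takes over 72 s, if anything falls off the work surface, if the arm or the gripper's body presses on something with over 40 N, if the wrist force passes 120 N, or if a joint passes its speed limit or range.

## Working session

There is one attempt and no reset: what is moved stays moved. The work goes in short steps, Python scripts to look and compute and a tool call to move; the robot and the scene stay as the last step left them, time stands still between calls to the robot, and variables do not carry over. Pictures are saved under pics/ and viewed, about 8 in all and at most 12, crops included, and the job is handed in when it is done.

Besides the shell and the picture viewer there is one more tool, called after "Call:" by a JSON object that holds its "op" and its "data", one argument or row to a line. send_rows: Moves the arm, as the interface text tells. Its arguments: {"type":"object","properties":{"delta_pos":{"type":"array","items":{"type":"array","items":{"type":"number"}}},"turn":{"type":"array","items":{"type":"array","items":{"type":"number"}}},"fingers":{"type":"array","items":{"type":"number"}},"newtons":{"type":"number"}},"required":["delta_pos","turn","fingers"]}

```bash
mkdir -p pics; ls
python3 - <<'E'
from bench import get_state,camera
import cv2,numpy as np
s=get_state();print({k:np.round(v,3).tolist() for k,v in s.items()})
for n in("scene","top"):
    c=camera(n);cv2.imwrite(f"pics/{n}0.png",c["color"][:,:,::-1])
    R=cv2.Rodrigues(np.array(c["rvec"]))[0];print(n,np.round(c["intrinsics"],1).tolist(),(-R.T@np.array(c["tvec"]).ravel()).round(3),R.round(2).tolist())
E
```

```text
pics
{'time_s': 0.0, 'joints': [1.098, 0.478, 0.022, 1.556, -0.011, 1.109, -0.083], 'joint_vel': [-0.0, 0.001, 0.001, 0.0, 0.001, -0.0, 0.001], 'effort': [0.001, -58.284, 1.535, -27.261, -0.054, 0.017, 0.0], 'tool_pos': [0.241, -0.63, 0.239], 'tool_rot': [0.128, -0.128, 0.696, -0.695], 'force': [0.327, 0.362, -0.262], 'torque': [-0.003, 0.031, -0.004], 'gripper_width': 0.999}
scene [[457.9, 0.0, 322.5], [0.0, 457.9, 197.7], [0.0, 0.0, 1.0]] [1.289 0.249 1.296] [[-0.3, 0.95, 0.01], [0.79, 0.26, -0.55], [-0.53, -0.16, -0.83]]
top [[461.3, 0.0, 305.8], [0.0, 461.3, 192.7], [0.0, 0.0, 1.0]] [ 0.39  -0.013  1.423] [[0.03, -1.0, -0.01], [-0.99, -0.03, -0.12], [0.12, 0.02, -0.99]]
```

View pics/scene0.png

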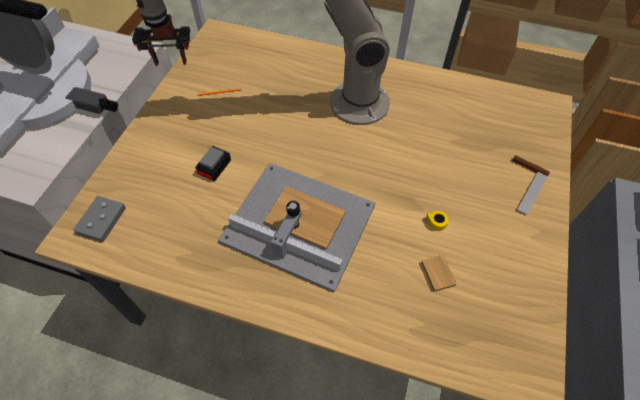

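View pics/top0.png

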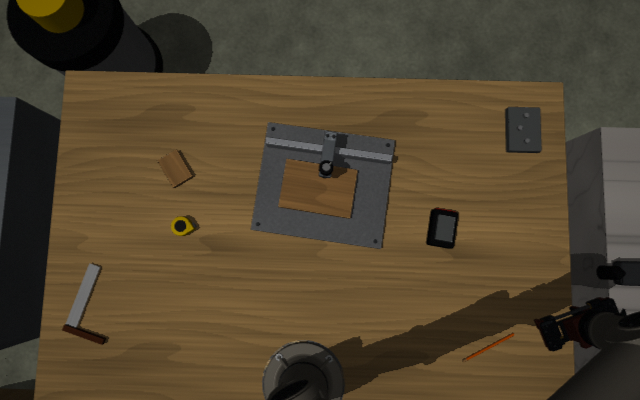

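The scene picture shows the station around (298,225), with the knob at (293,208), the tape at (438,220), the offcut at (438,272) and the battery at (213,163). In the top view the deck corners are about (267,123), (395,140), (382,247) and (251,231), with the knob at (326,169) and the board around (318,188).

```bash
cat > h.py <<'E'
import numpy as np,cv2
from bench import get_state,camera
from scipy.spatial.transform import Rotation as Ro
def cam(c): 
    R=cv2.Rodrigues(np.array(c["rvec"],float))[0];t=np.array(c["tvec"],float).ravel();return np.array(c["intrinsics"]),R,t
def ray(c,uv,z):
    K,R,t=cam(c);o=-R.T@t;d=(R.T@np.linalg.inv(K)@np.c_[np.atleast_2d(uv),np.ones(len(np.atleast_2d(uv)))].T).T
    return o+d*((z-o[2])/d[:,2])[:,None]
def proj(c,P):
    K,R,t=cam(c);return cv2.projectPoints(np.atleast_2d(P).astype(float),R,t,K,None)[0].reshape(-1,2)
E
python3 - <<'E'
from h import *
c=camera("top");im=c["color"];hsv=cv2.cvtColor(im,cv2.COLOR_RGB2HSV)
roi=np.zeros(im.shape[:2],np.uint8);roi[105:262,235:412]=1
m=((hsv[...,1]<60)&(roi>0)).astype(np.uint8)
m=cv2.morphologyEx(m,cv2.MORPH_OPEN,np.ones((3,3)))
cs=max(cv2.findContours(m,cv2.RETR_EXTERNAL,cv2.CHAIN_APPROX_NONE)[0],key=cv2.contourArea)
h=cv2.convexHull(cs)
# deck mask rays at z=.02: top surface
r=cv2.minAreaRect(ray(c,h.reshape(-1,2)+0.,.02)[:,:2].astype(np.float32));print("deck",r)
deckpoly=np.zeros_like(m);cv2.fillPoly(deckpoly,[h],1);deckpoly=cv2.erode(deckpoly,np.ones((9,9)))
b=((hsv[...,1]>80)&(hsv[...,2]>50)&(deckpoly>0)).astype(np.uint8);b=cv2.morphologyEx(b,cv2.MORPH_OPEN,np.ones((3,3)))
bc=max(cv2.findContours(b,cv2.RETR_EXTERNAL,cv2.CHAIN_APPROX_NONE)[0],key=cv2.contourArea)
print("board",cv2.minAreaRect(ray(c,cv2.convexHull(bc).reshape(-1,2)+0.,.038)[:,:2].astype(np.float32)))
k=((im.max(2)<45)&(deckpoly>0)).astype(np.uint8);print("knob px",[ (cv2.boundingRect(q),cv2.contourArea(q)) for q in cv2.findContours(k,cv2.RETR_EXTERNAL,cv2.CHAIN_APPROX_NONE)[0] if cv2.contourArea(q)>20])
big=cv2.resize(im[110:255,240:405],None,fx=4.8,fy=4,interpolation=cv2.INTER_CUBIC) if 0 else cv2.resize(im[112:252,245:400],None,fx=4.2,fy=4.2,interpolation=cv2.INTER_CUBIC)
cv2.imwrite("pics/topz.png",big[:,:,::-1])
print("knob top", ray(c,[[326,169]],.152))
print("tape/battery/offcut",ray(c,[[182,226],[442,228],[176,168]],.03).round(3).tolist())
E
```

```text
deck ((0.592103123664856, -0.043966859579086304), (0.39977025985717773, 0.3391595482826233), 83.24156188964844)
board ((0.5770309567451477, -0.027040719985961914), (0.22164517641067505, 0.15130966901779175), 82.28630828857422)
knob px [((319, 151, 31, 27), 332.5), ((333, 135, 14, 13), 105.5)]
knob top [[ 0.61543002 -0.0477685   0.152     ]]
tape/battery/offcut [[0.45, 0.38, 0.03], [0.467, -0.404, 0.03], [0.628, 0.41, 0.03]]
```

View pics/topz.png

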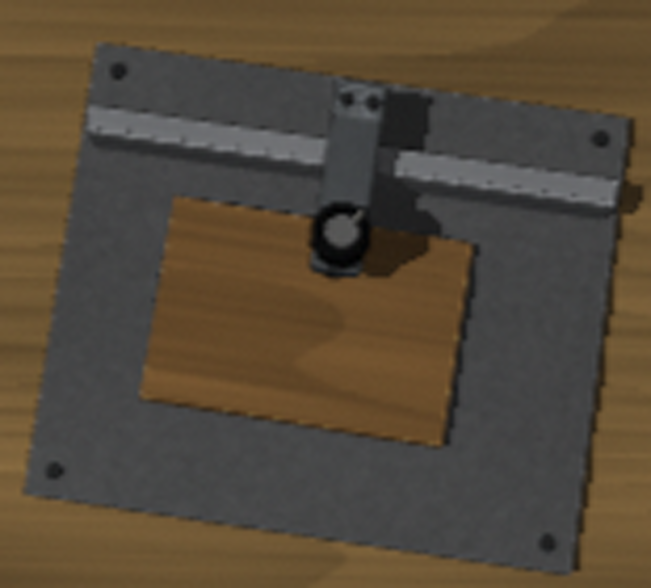

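The zoomed crop shows the board short of the fence with a slight relative skew, and the knob's light cap at about (343,228) in the crop. That fits the station pose fitted from the deck. Next I work out the approach in the tool's axes.

```bash
cat >> h.py <<'E'
S=np.array([.592,-.044]);YAW=-0.118
def st2w(x,y): 
    c,s=np.cos(YAW),np.sin(YAW);return S+[c*x-s*y,s*x+c*y]
def Rs(): 
    q=get_state()["tool_rot"];return Ro.from_quat(np.r_[q[1:],q[0]])
def go(x,y,z,yaw_z,yaw_rel=True):
    """needed yaw-turn about tool y and then shift in the turned tool axes; yaw_z: desired station-frame angle of tool z"""
    s=get_state();R=Rs();M=R.as_matrix();print("axes",M.round(3).tolist(),"q",np.round(s["joints"],2))
    cur=np.arctan2(M[1,2],M[0,2]);d=(YAW+yaw_z-cur+np.pi)%(2*np.pi)-np.pi
    # full target with tool y exactly down
    a=YAW+yaw_z;Z=np.array([np.cos(a),np.sin(a),0]);Y=np.array([0,0,-1.]);T=np.c_[np.cross(Y,Z),Y,Z]
    rv=(R.inv()*Ro.from_matrix(T)).as_rotvec()
    P=np.r_[st2w(x,y),z];dp=T.T@(P-s["tool_pos"])
    print("turn",rv.round(4),"alt yaw(world) diff",round(d,3),"shift after turn",dp.round(4),"target",P.round(4))
E
python3 - <<'E'
from h import *
go(-.135,.015,.24,np.pi/2);go(-.135,.015,.24,-np.pi/2)
E
```

```text
axes [[-0.934, -0.001, 0.357], [-0.357, 0.001, -0.934], [0.0, -1.0, -0.001]] q [ 1.1   0.48  0.02  1.56 -0.01  1.11 -0.08]
turn [ 6.0000e-04 -2.6588e+00 -1.7000e-03] alt yaw(world) diff 2.659 shift after turn [ 0.1449 -0.0011  0.6385] target [ 0.4597 -0.0132  0.24  ]
axes [[-0.934, -0.001, 0.357], [-0.357, 0.001, -0.934], [0.0, -1.0, -0.001]] q [ 1.1   0.48  0.02  1.56 -0.01  1.11 -0.08]
turn [1.300e-03 4.827e-01 4.000e-04] alt yaw(world) diff -0.483 shift after turn [-0.1449 -0.0011 -0.6385] target [ 0.4597 -0.0132  0.24  ]
```

Call:
{"op": "send_rows", "data": {
  "delta_pos": [
    [0,0,0],
    [0,0,0],
    [0,0,0],
    [-0.0131,0,-0.058],
    [-0.0131,0,-0.058],
    [-0.0131,0,-0.058],
    [-0.0131,0,-0.058],
    [-0.0131,0,-0.058],
    [-0.0131,0,-0.058],
    [-0.0131,0,-0.058],
    [-0.0131,0,-0.058],
    [-0.0131,0,-0.058]
  ],
  "turn": [
    [0,0.161,0],
    [0,0.161,0],
    [0,0.161,0],
    [0,0,0],
    [0,0,0],
    [0,0,0],
    [0,0,0],
    [0,0,0],
    [0,0,0],
    [0,0,0],
    [0,0,0],
    [0,0,0]
  ],
  "fingers": [1,1,1,1,1,1,1,1,1,1,1,1]
}}

```text
time_s: 1.65
tool_pos: [0.4197, -0.1243, 0.2398]
tool_rot: [0.042, -0.042, -0.706, 0.706]
force: [1.2, -0.6, 0.2]
gripper_width: 1.002
```

Call:
{"op": "send_rows", "data": {
  "delta_pos": [
    [-0.0131,0,-0.058],
    [-0.0131,0,-0.058],
    [0,0.05,0],
    [0,0.05,0],
    [0,0.05,0],
    [0,0,0],
    [0,0,0]
  ],
  "turn": [
    [0,0,0],
    [0,0,0],
    [0,0,0],
    [0,0,0],
    [0,0,0],
    [0,0,0],
    [0,0,0]
  ],
  "fingers": [1,1,1,1,1,1,1]
}}

```text
time_s: 2.52
tool_pos: [0.4601, -0.014, 0.091]
tool_rot: [-0.041, 0.042, 0.706, -0.706]
force: [0.5, -0.1, 1.2]
gripper_width: 1.0
```

Run:
```python
from h import *
go(-.135,.015,.042,-np.pi/2);s=get_state();print(s["time_s"],s["tool_pos"],s["force"],s["torque"])
c=camera("wrist");cv2.imwrite("pics/w1.png",c["color"][:,:,::-1])
```

```text
axes [[-0.993, 0.001, -0.118], [0.118, 0.0, -0.993], [-0.001, -1.0, -0.0]] q [ 0.14  0.36 -0.28  2.17  0.17  0.63 -1.96]
turn [ 0.0002 -0.0002 -0.0014] alt yaw(world) diff 0.0 shift after turn [ 0.0004  0.049  -0.0007] target [ 0.4597 -0.0132  0.042 ]
2.525 [ 0.46006117 -0.01397405  0.09097106] [ 0.47434934 -0.12551978  1.21826564] [-0.012266   -0.03722296 -0.04755704]
```

View pics/w1.png

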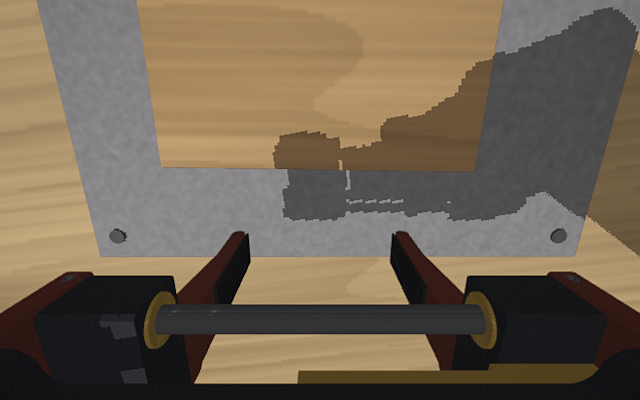

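The wrist view shows the board's front edge at about row 169, columns 160 to 475. It is centred on the two fingers (centre column ~319) and clear ahead of them. I lower the tool and approach.

Call:
{"op": "send_rows", "data": {
  "delta_pos": [
    [0,0.025,0],
    [0,0.016,0],
    [0,0.008,0],
    [-0.008,0,0],
    [-0.008,0,0],
    [-0.006,0,0],
    [-0.004,0,0],
    [-0.004,0,0],
    [-0.004,0,0],
    [-0.003,0,0]
  ],
  "turn": [
    [0,0,0],
    [0,0,0],
    [0,0,0],
    [0,0,0],
    [0,0,0],
    [0,0,0],
    [0,0,0],
    [0,0,0],
    [0,0,0],
    [0,0,0]
  ],
  "fingers": [1,1,1,1,1,1,1,1,1,1]
}}

```text
time_s: 3.82
tool_pos: [0.4957, -0.0185, 0.0405]
tool_rot: [0.042, -0.041, -0.706, 0.706]
force: [-1.5, -0.9, 0.9]
gripper_width: 0.999
```

Call:
{"op": "send_rows", "data": {
  "delta_pos": [
    [-0.003,0,0],
    [-0.003,0,0],
    [-0.003,0,0],
    [-0.003,0,0],
    [-0.003,0,0],
    [-0.003,0,0]
  ],
  "turn": [
    [0,0,0],
    [0,0,0],
    [0,0,0],
    [0,0,0],
    [0,0,0],
    [0,0,0]
  ],
  "fingers": [1,1,1,1,1,1]
}}

```text
time_s: 4.58
tool_pos: [0.514, -0.0206, 0.0407]
tool_rot: [0.042, -0.042, -0.706, 0.706]
force: [-0.9, 0.4, -0.1]
gripper_width: 1.0
```

Run:
```python
from h import *
go(-.07,.015,.042,-np.pi/2);s=get_state();print(s["time_s"],s["tool_pos"],s["force"],s["torque"])
c=camera("wrist");w=c["color"];hsv=cv2.cvtColor(w,cv2.COLOR_RGB2HSV)
c=camera("top");im=c["color"]
cv2.imwrite("pics/w2.png",np.vstack([cv2.resize(w,(480,300)),cv2.resize(im[112:252,245:400],(480,300))])[:,:,::-1])
```

```text
axes [[-0.993, 0.0, -0.118], [0.118, -0.0, -0.993], [-0.0, -1.0, 0.0]] q [ 0.12  0.52 -0.25  2.07  0.22  0.58 -1.97]
turn [-0.     -0.0002 -0.    ] alt yaw(world) diff 0.0 shift after turn [-0.0102 -0.0013 -0.0009] target [ 0.5243 -0.0209  0.042 ]
4.575 [ 0.51399714 -0.0205783   0.04066228] [-0.92987272  0.40311529 -0.13679154] [0.07797967 0.28524083 0.02209083]
```

View pics/w2.png

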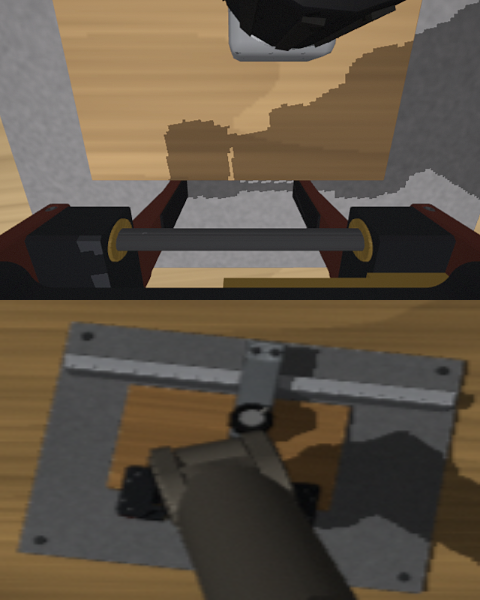

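Both fingers touch the board's front edge (row ~180 in the upper half), and in the lower half the gap to the fence has shrunk. I keep advancing and watch the force.

Call:
{"op": "send_rows", "data": {
  "delta_pos": [
    [-0.002,0,0],
    [-0.002,0,0],
    [-0.002,0,0],
    [0,0,0]
  ],
  "turn": [
    [0,0,0],
    [0,0,0],
    [0,0,0],
    [0,0,0]
  ],
  "fingers": [1,1,1,1]
}}

```text
time_s: 5.18
tool_pos: [0.5202, -0.0212, 0.0407]
tool_rot: [-0.042, 0.042, 0.706, -0.706]
force: [-0.5, -0.9, 0.2]
gripper_width: 1.0
```

Call:
{"op": "send_rows", "data": {
  "delta_pos": [
    [-0.001,0,0],
    [-0.001,0,0]
  ],
  "turn": [
    [0,0,0],
    [0,0,0]
  ],
  "fingers": [1,1]
}}

```text
time_s: 5.42
tool_pos: [0.5217, -0.0215, 0.0407]
tool_rot: [0.042, -0.042, -0.706, 0.706]
force: [-1.1, 1.4, 0.2]
gripper_width: 1.0
```

Call:
{"op": "send_rows", "data": {
  "delta_pos": [
    [-0.001,0,0],
    [0,0,0]
  ],
  "turn": [
    [0,0,0],
    [0,0,0]
  ],
  "fingers": [1,1]
}}

```text
time_s: 5.68
tool_pos: [0.5224, -0.0216, 0.0405]
tool_rot: [0.042, -0.041, -0.706, 0.706]
force: [-2.6, 0.1, 0.9]
gripper_width: 1.002
```

Call:
{"op": "send_rows", "data": {
  "delta_pos": [
    [-0.001,0,0],
    [0,0,0]
  ],
  "turn": [
    [0,0,0],
    [0,0,0]
  ],
  "fingers": [1,1]
}}

```text
time_s: 5.92
tool_pos: [0.5224, -0.0216, 0.0404]
tool_rot: [0.043, -0.041, -0.706, 0.706]
force: [-5.3, 0.3, 3.1]
gripper_width: 1.003
```

Call:
{"op": "send_rows", "data": {
  "delta_pos": [
    [-0.001,0,0],
    [0,0,0]
  ],
  "turn": [
    [0,0,0],
    [0,0,0]
  ],
  "fingers": [1,1]
}}

```text
time_s: 6.18
tool_pos: [0.5225, -0.0217, 0.0402]
tool_rot: [0.043, -0.04, -0.706, 0.706]
force: [-6.8, 1.5, 4.0]
gripper_width: 0.999
```

Call:
{"op": "send_rows", "data": {
  "delta_pos": [
    [-0.001,0,0],
    [0,0,0]
  ],
  "turn": [
    [0,0,0],
    [0,0,0]
  ],
  "fingers": [1,1]
}}

```text
time_s: 6.42
tool_pos: [0.5225, -0.0217, 0.04]
tool_rot: [0.044, -0.039, -0.706, 0.706]
force: [-9.4, 1.7, 5.8]
gripper_width: 1.005
```

Call:
{"op": "send_rows", "data": {
  "delta_pos": [
    [-0.001,0,0],
    [-0.001,0,0],
    [0,0,0],
    [0,0,0],
    [0,0,0],
    [0,0,0],
    [0,0,0]
  ],
  "turn": [
    [0,0,0],
    [0,0,0],
    [0,0,0],
    [0,0,0],
    [0,0,0],
    [0,0,0],
    [0,0,0]
  ],
  "fingers": [1,1,1,1,1,1,1]
}}

```text
time_s: 7.3
tool_pos: [0.5225, -0.0218, 0.0396]
tool_rot: [0.045, -0.038, -0.705, 0.706]
force: [-13.3, 2.1, 7.7]
gripper_width: 1.0
```

Run:
```python
from h import *
s=get_state();print(s["time_s"],s["tool_pos"],s["force"],s["torque"])
M=Rs().as_matrix();print(M.round(4).tolist())
```

```text
7.3 [ 0.52254885 -0.02179346  0.03955562] [-13.26132995   2.05440497   7.74534648] [0.52585564 2.90499    0.0260821 ]
[[-0.993, -0.0099, -0.1174], [0.1174, -0.0006, -0.9931], [0.0098, -1.0, 0.0018]]
```

The push held 13.4 N for about 0.6 s, nearly symmetric on the two fingers. I back off, lift, and unwind the last joint for the clockwise strokes.

Call:
{"op": "send_rows", "data": {
  "delta_pos": [
    [0.002,0,0],
    [0.002,0,0],
    [0.002,0,0],
    [0.003,0,0],
    [0.006,0,0],
    [0.01,0,0],
    [0.02,0,0],
    [0,-0.04,0],
    [0,-0.05,0],
    [0,-0.05,0],
    [0,-0.04,0],
    [0,0,0]
  ],
  "turn": [
    [0,0,0],
    [0,0,0],
    [0,0,0],
    [0,0,0],
    [0,0,0],
    [0,0,0],
    [0,0,0],
    [0,0,0],
    [0,0,0],
    [0,0,0],
    [0,0,0],
    [0,0,0]
  ],
  "fingers": [1,1,1,1,1,1,1,1,1,1,1,1]
}}

```text
time_s: 8.8
tool_pos: [0.4845, -0.0167, 0.2237]
tool_rot: [-0.039, 0.044, 0.706, -0.706]
force: [-0.0, -0.2, -0.6]
gripper_width: 1.002
```

Call:
{"op": "send_rows", "data": {
  "delta_pos": [
    [0,0,0],
    [0,0,0],
    [0,0,0],
    [0,0,0],
    [0,0,0],
    [0,0,0],
    [0,0,0],
    [0,0,0],
    [0,0,0],
    [0,0,0],
    [0,0,0],
    [0,0,0]
  ],
  "turn": [
    [0,-0.18,0],
    [0,-0.18,0],
    [0,-0.18,0],
    [0,-0.18,0],
    [0,-0.18,0],
    [0,-0.18,0],
    [0,-0.18,0],
    [0,-0.18,0],
    [0,-0.18,0],
    [0,-0.18,0],
    [0,-0.18,0],
    [0,-0.18,0]
  ],
  "fingers": [1,1,1,1,1,1,1,1,1,1,1,1]
}}

```text
time_s: 10.3
tool_pos: [0.4819, -0.0169, 0.2192]
tool_rot: [-0.604, 0.604, -0.368, 0.367]
force: [-0.1, -0.1, -0.4]
gripper_width: 0.998
```

Call:
{"op": "send_rows", "data": {
  "delta_pos": [
    [0,0,0],
    [0,0,0],
    [0,0,0],
    [0,0,0],
    [0,0,0],
    [0,0,0],
    [0,0,0],
    [0,0,0],
    [0,0,0],
    [0,0,0],
    [0,0,0],
    [0,0,0]
  ],
  "turn": [
    [0,-0.18,0],
    [0,-0.18,0],
    [0,-0.18,0],
    [0,-0.18,0],
    [0,-0.18,0],
    [0,-0.18,0],
    [0,-0.18,0],
    [0,-0.18,0],
    [0,-0.18,0],
    [0,-0.18,0],
    [0,-0.18,0],
    [0,0,0]
  ],
  "fingers": [1,1,1,1,1,1,1,1,1,1,1,1]
}}

```text
time_s: 11.8
tool_pos: [0.482, -0.0169, 0.2195]
tool_rot: [0.64, -0.639, -0.3, 0.301]
force: [-0.2, -0.8, 0.3]
gripper_width: 0.999
```

```bash
cat >> h.py <<'E'
def station_view(name):
    "top + scene crops"
    a=camera("top")["color"][112:252,245:400];b=camera("scene")["color"][155:295,210:385]
    cv2.imwrite(name,np.vstack([cv2.resize(a,None,fx=2.13,fy=2.13,interpolation=2) if 0 else cv2.resize(a,(640,300*1),interpolation=2),cv2.resize(b,(640,300),interpolation=2)])[:,:,::-1])
E
python3 - <<'E'
from h import *
s=get_state();print(s["time_s"],s["tool_pos"],s["force"],s["torque"])
M=Rs().as_matrix();a=np.arctan2(M[1,2],M[0,2])-YAW;print("z ang st",a)
go(.03,0,.22,a)
station_view("pics/v3.png")
E
```

```text
11.8 [ 0.48203935 -0.01689171  0.21946468] [-0.17308831 -0.75197894  0.3124899 ] [ 0.11786293 -0.09142254 -0.03940977]
z ang st 2.5675656310087662
axes [[0.638, -0.002, -0.77], [0.77, 0.001, 0.638], [-0.001, -1.0, 0.002]] q [ 0.75  0.33 -0.99  1.98  0.32  1.01  2.05]
turn [-0.0019  0.     -0.0006] alt yaw(world) diff 0.0 shift after turn [ 0.0656 -0.0005 -0.1272] target [ 0.6218 -0.0475  0.22  ]
```

View pics/v3.png

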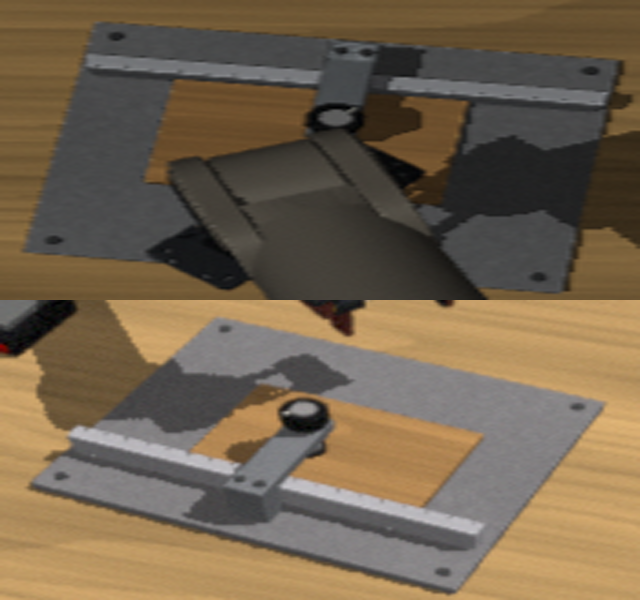

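The board now lies flush along the fence in both crops. The knob cap is at about (335,118) in the top crop and (302,410) in the scene crop, so I cross-check its position from both.

Run:
```python
from h import *
print(ray(camera("scene"),[[292.6,206.3]],.152),ray(camera("top"),[[326.1,167.1]],.152),st2w(.03,0))
```

```text
[[ 0.62325967 -0.04428639  0.152     ]] [[ 0.62081868 -0.04791901  0.152     ]] [ 0.62179138 -0.04753179]
```

Call:
{"op": "send_rows", "data": {
  "delta_pos": [
    [0.022,0,-0.0424],
    [0.022,0,-0.0424],
    [0.0216,0,-0.0424],
    [0,0,0],
    [0,0,0]
  ],
  "turn": [
    [0,0,0],
    [0,0,0],
    [0,0,0],
    [0,0,0],
    [0,0,0]
  ],
  "fingers": [1,1,1,1,1]
}}

```text
time_s: 12.62
tool_pos: [0.622, -0.0466, 0.2202]
tool_rot: [0.64, -0.639, -0.301, 0.302]
force: [-0.3, 0.3, 0.6]
gripper_width: 0.998
```

Run:
```python
from h import *
s=get_state();print(s["time_s"],s["tool_pos"],np.round(s["joints"],2))
M=Rs().as_matrix();a=np.arctan2(M[1,2],M[0,2])-YAW
go(.03,0,.138,a)
c=camera("wrist");cv2.imwrite("pics/w4.png",c["color"][:,:,::-1]); print(proj(c,np.r_[st2w(.03,0),.152]))
```

```text
12.625 [ 0.62200587 -0.04661056  0.22023925] [ 0.6   0.56 -0.88  1.66  0.47  1.15  2.05]
axes [[0.637, -0.001, -0.771], [0.771, 0.0, 0.637], [-0.001, -1.0, 0.001]] q [ 0.6   0.56 -0.88  1.66  0.47  1.15  2.05]
turn [-0.0011  0.     -0.0005] alt yaw(world) diff 0.0 shift after turn [-0.0008  0.0822 -0.0004] target [ 0.6218 -0.0475  0.138 ]
[[320.54672736 218.27577304]]
```

View pics/w4.png

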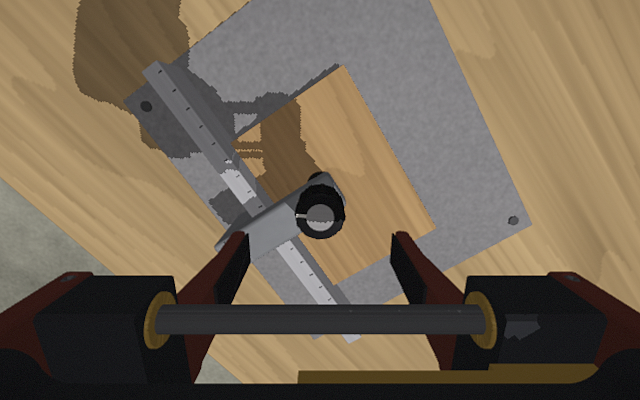

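The knob cap sits at (320,217), matching the predicted (320.5,218), and is centred between the fingers. I descend and grip.

Call:
{"op": "send_rows", "data": {
  "delta_pos": [
    [0,0.03,0],
    [0,0.03,0],
    [0,0.022,0],
    [0,0,0],
    [0,0,0],
    [0,0,0],
    [0,0,0],
    [0,0,0],
    [0,0,0]
  ],
  "turn": [
    [0,0,0],
    [0,0,0],
    [0,0,0],
    [0,0,0],
    [0,0,0],
    [0,0,0],
    [0,0,0],
    [0,0,0],
    [0,0,0]
  ],
  "fingers": [1,1,1,1,-0.3,-0.3,-0.3,-0.3,-0.3],
  "newtons": 30
}}

```text
time_s: 13.8
tool_pos: [0.6228, -0.0472, 0.1388]
tool_rot: [0.64, -0.64, -0.301, 0.301]
force: [-6.7, 4.4, 5.6]
gripper_width: 0.468
```

```bash
cat >> h.py <<'E'
def st():
    s=get_state();M=Rs().as_matrix();print("t",round(s["time_s"],3),"pos",np.round(s["tool_pos"],4),"yaw",round(float(np.arctan2(M[1,2],M[0,2])),3),"F",np.round(s["force"],1),"T",np.round(s["torque"],3),"w",round(s["gripper_width"],3),"q",np.round(s["joints"],2),"e7",np.round(s["effort"][6],3))
E
python3 -c "from h import *;st()"
```

```text
t 13.8 pos [ 0.6228 -0.0472  0.1388] yaw 2.451 F [-6.7  4.4  5.6] T [1.449 1.648 0.021] w 0.468 q [ 0.56  0.65 -0.83  1.73  0.55  1.02  1.98] e7 -0.002
```

Call:
{"op": "send_rows", "data": {
  "delta_pos": [
    [0,0,0.001],
    [0,0,0],
    [0,0,0],
    [0,0,0],
    [0,0,0]
  ],
  "turn": [
    [0,0.14,0],
    [0,0.14,0],
    [0,0.14,0],
    [0,0.14,0],
    [0,0.14,0]
  ],
  "fingers": [-0.3,-0.3,-0.3,-0.3,-0.3]
}}

```text
time_s: 14.42
tool_pos: [0.6222, -0.0473, 0.1387]
tool_rot: [-0.704, 0.705, 0.062, -0.062]
force: [0.9, -0.6, -1.2]
gripper_width: 0.446
```

```bash
python3 -c "from h import *;st()"
```

```text
t 14.425 pos [ 0.6222 -0.0473  0.1387] yaw 1.747 F [ 0.9 -0.6 -1.2] T [-0.271 -0.191  0.111] w 0.446 q [ 0.46  0.59 -0.67  1.74  0.44  0.97  1.37] e7 1.152
```

Call:
{"op": "send_rows", "data": {
  "delta_pos": [
    [0,0,0],
    [0,0,0],
    [0,0,0]
  ],
  "turn": [
    [0,0.14,0],
    [0,0.14,0],
    [0,0.14,0]
  ],
  "fingers": [-0.3,-0.3,-0.3]
}}

```text
time_s: 14.8
tool_pos: [0.6222, -0.0476, 0.1387]
tool_rot: [-0.701, 0.702, -0.086, 0.086]
force: [-0.3, -2.7, 0.1]
gripper_width: 0.451
```

Run:
```python
from h import *
st();a=camera("wrist");b=camera("wrist");print([get_state()["torque"][2].round(3)])
```

```text
t 14.8 pos [ 0.6222 -0.0476  0.1387] yaw 1.326 F [-0.3 -2.7  0.1] T [-0.489 -0.243  0.154] w 0.451 q [ 0.4   0.57 -0.58  1.74  0.37  0.94  1.  ] e7 1.152
[np.float64(-0.099)]
```

Call:
{"op": "send_rows", "data": {
  "delta_pos": [
    [0,0,0],
    [0,0,0]
  ],
  "turn": [
    [0,0.14,0],
    [0,0.14,0]
  ],
  "fingers": [-0.3,-0.3]
}}

```text
time_s: 15.15
tool_pos: [0.6222, -0.0478, 0.1387]
tool_rot: [-0.683, 0.684, -0.182, 0.182]
force: [1.0, -2.2, 0.8]
gripper_width: 0.45
```

Run:
```python
from h import *
st()
```

```text
t 15.15 pos [ 0.6222 -0.0478  0.1387] yaw 1.049 F [ 1.  -2.2  0.8] T [-0.694 -0.131  0.12 ] w 0.45 q [ 0.35  0.55 -0.51  1.74  0.33  0.93  0.75] e7 1.165
```

Call:
{"op": "send_rows", "data": {
  "delta_pos": [
    [0,0,0],
    [0,0,0],
    [0,0,0]
  ],
  "turn": [
    [0,0.14,0],
    [0,0.14,0],
    [0,0.14,0]
  ],
  "fingers": [-0.3,-0.3,-0.3]
}}

```text
time_s: 15.52
tool_pos: [0.6219, -0.048, 0.1387]
tool_rot: [-0.63, 0.631, -0.321, 0.321]
force: [-0.7, -2.8, 0.3]
gripper_width: 0.446
```

Run:
```python
from h import *
st()
```

```text
t 15.525 pos [ 0.6219 -0.048   0.1387] yaw 0.629 F [-0.7 -2.8  0.3] T [-0.802  0.039  0.133] w 0.446 q [ 0.28  0.54 -0.42  1.75  0.27  0.91  0.39] e7 1.143
```

Call:
{"op": "send_rows", "data": {
  "delta_pos": [
    [0,0,0],
    [0,0,0],
    [0,0,0]
  ],
  "turn": [
    [0,0.14,0],
    [0,0.14,0],
    [0,0.14,0]
  ],
  "fingers": [-0.3,-0.3,-0.3]
}}

```text
time_s: 15.9
tool_pos: [0.6216, -0.0482, 0.1387]
tool_rot: [-0.549, 0.55, -0.445, 0.445]
force: [-1.4, -3.3, 2.3]
gripper_width: 0.451
```

Run:
```python
from h import *
st()
```

```text
t 15.9 pos [ 0.6216 -0.0482  0.1387] yaw 0.209 F [-1.4 -3.3  2.3] T [-0.911  0.359  0.16 ] w 0.451 q [ 0.21  0.52 -0.32  1.75  0.2   0.9   0.02] e7 1.144
```

Call:
{"op": "send_rows", "data": {
  "delta_pos": [
    [0,0,0],
    [0,0,0],
    [0,0,0]
  ],
  "turn": [
    [0,0.14,0],
    [0,0.14,0],
    [0,0.14,0]
  ],
  "fingers": [-0.3,-0.3,-0.3]
}}

```text
time_s: 16.27
tool_pos: [0.6213, -0.0482, 0.1387]
tool_rot: [-0.444, 0.446, -0.55, 0.55]
force: [-2.3, -3.6, 3.1]
gripper_width: 0.45
```

Run:
```python
from h import *
st()
```

```text
t 16.275 pos [ 0.6213 -0.0482  0.1387] yaw -0.211 F [-2.3 -3.6  3.1] T [-0.921  0.631  0.164] w 0.45 q [ 0.14  0.51 -0.22  1.76  0.14  0.89 -0.35] e7 1.144
```

Call:
{"op": "send_rows", "data": {
  "delta_pos": [
    [0,0,0],
    [0,0,0],
    [0,0,0]
  ],
  "turn": [
    [0,0.14,0],
    [0,0.14,0],
    [0,0.14,0]
  ],
  "fingers": [-0.3,-0.3,-0.3]
}}

```text
time_s: 16.65
tool_pos: [0.6209, -0.0481, 0.1387]
tool_rot: [-0.319, 0.321, -0.63, 0.631]
force: [-3.8, -4.0, 4.8]
gripper_width: 0.449
```

Run:
```python
from h import *
st()
```

```text
t 16.65 pos [ 0.6209 -0.0481  0.1387] yaw -0.63 F [-3.8 -4.   4.8] T [-0.834  0.777  0.288] w 0.449 q [ 0.07  0.5  -0.12  1.77  0.08  0.88 -0.72] e7 1.005
```

Torque has risen to 0.29, so the foot is biting or slipping. From here I use small steps.

Call:
{"op": "send_rows", "data": {
  "delta_pos": [
    [0,0,0]
  ],
  "turn": [
    [0,0.13,0]
  ],
  "fingers": [-0.3]
}}

```text
time_s: 16.77
tool_pos: [0.6209, -0.048, 0.1387]
tool_rot: [-0.278, 0.28, -0.65, 0.65]
force: [-3.5, -3.0, 4.2]
gripper_width: 0.452
```

Run:
```python
from h import *
st()
```

```text
t 16.775 pos [ 0.6209 -0.048   0.1387] yaw -0.76 F [-3.5 -3.   4.2] T [-0.804  0.896  0.266] w 0.452 q [ 0.04  0.5  -0.09  1.77  0.06  0.88 -0.83] e7 0.87
```

Call:
{"op": "send_rows", "data": {
  "delta_pos": [
    [0,0,0]
  ],
  "turn": [
    [0,0.13,0]
  ],
  "fingers": [-0.3]
}}

```text
time_s: 16.9
tool_pos: [0.6208, -0.0479, 0.1386]
tool_rot: [-0.235, 0.237, -0.666, 0.667]
force: [-4.1, -3.5, 4.4]
gripper_width: 0.451
```

Run:
```python
from h import *
st()
```

```text
t 16.9 pos [ 0.6208 -0.0479  0.1386] yaw -0.89 F [-4.1 -3.5  4.4] T [-0.774  0.95   0.213] w 0.451 q [ 0.02  0.5  -0.06  1.77  0.04  0.87 -0.95] e7 0.959
```

Call:
{"op": "send_rows", "data": {
  "delta_pos": [
    [0,0,0]
  ],
  "turn": [
    [0,0.13,0]
  ],
  "fingers": [-0.3]
}}

```text
time_s: 17.02
tool_pos: [0.6207, -0.0479, 0.1386]
tool_rot: [-0.191, 0.193, -0.68, 0.681]
force: [-5.1, -3.4, 5.5]
gripper_width: 0.451
```

Run:
```python
from h import *
st()
```

```text
t 17.025 pos [ 0.6207 -0.0479  0.1386] yaw -1.02 F [-5.1 -3.4  5.5] T [-0.741  0.994  0.195] w 0.451 q [-0.    0.5  -0.03  1.77  0.02  0.87 -1.06] e7 0.965
```

Call:
{"op": "send_rows", "data": {
  "delta_pos": [
    [0,0,0]
  ],
  "turn": [
    [0,0.13,0]
  ],
  "fingers": [-0.3]
}}

```text
time_s: 17.15
tool_pos: [0.6207, -0.0478, 0.1386]
tool_rot: [-0.147, 0.149, -0.691, 0.692]
force: [-4.6, -1.6, 4.7]
gripper_width: 0.451
```

Run:
```python
from h import *
st()
```

```text
t 17.15 pos [ 0.6207 -0.0478  0.1386] yaw -1.15 F [-4.6 -1.6  4.7] T [-0.664  1.031  0.288] w 0.451 q [-0.03  0.5   0.    1.77  0.    0.87 -1.17] e7 0.91
```

The torque peaks 0.52 rad apart (0.288 at yaw -0.63 and at -1.15) match the ratchet ripple. I estimate 0.5 to 0.75 rad of slip, so I go a little further and release.

Call:
{"op": "send_rows", "data": {
  "delta_pos": [
    [0,0,0],
    [0,0,0]
  ],
  "turn": [
    [0,0.12,0],
    [0,0.12,0]
  ],
  "fingers": [-0.3,-0.3]
}}

```text
time_s: 17.4
tool_pos: [0.6206, -0.0475, 0.1386]
tool_rot: [-0.063, 0.065, -0.704, 0.704]
force: [-5.5, -2.8, 3.9]
gripper_width: 0.45
```

Run:
```python
from h import *
st()
```

```text
t 17.4 pos [ 0.6206 -0.0475  0.1386] yaw -1.389 F [-5.5 -2.8  3.9] T [-0.588  1.115  0.289] w 0.45 q [-0.07  0.5   0.06  1.78 -0.04  0.87 -1.38] e7 0.855
```

Call:
{"op": "send_rows", "data": {
  "delta_pos": [
    [0,0,0],
    [0,0,0],
    [0,0,0],
    [0,0,0],
    [0,0,0],
    [0,-0.015,0],
    [0,-0.03,0],
    [0,-0.05,0],
    [0,-0.05,0],
    [0,0,0]
  ],
  "turn": [
    [0,0,0],
    [0,0,0],
    [0,0,0],
    [0,0,0],
    [0,0,0],
    [0,0,0],
    [0,0,0],
    [0,0,0],
    [0,0,0],
    [0,0,0]
  ],
  "fingers": [1,1,1,1,1,1,1,1,1,1]
}}

```text
time_s: 18.65
tool_pos: [0.6246, -0.0469, 0.2897]
tool_rot: [-0.068, 0.061, -0.704, 0.704]
force: [0.8, -0.0, -0.4]
gripper_width: 0.997
```

Run:
```python
from h import *
st();w=camera("wrist")["color"];b=camera("scene")["color"][155:295,210:385]
cv2.imwrite("pics/v5.png",np.vstack([cv2.resize(w,(480,300)),cv2.resize(b,(480,300),interpolation=2)])[:,:,::-1])
```

```text
t 18.65 pos [ 0.6246 -0.0469  0.2897] yaw -1.389 F [ 0.8 -0.  -0.4] T [-0.025  0.033  0.017] w 0.997 q [-0.08  0.35  0.07  1.63 -0.03  1.15 -1.39] e7 -0.01
```

View pics/v5.png

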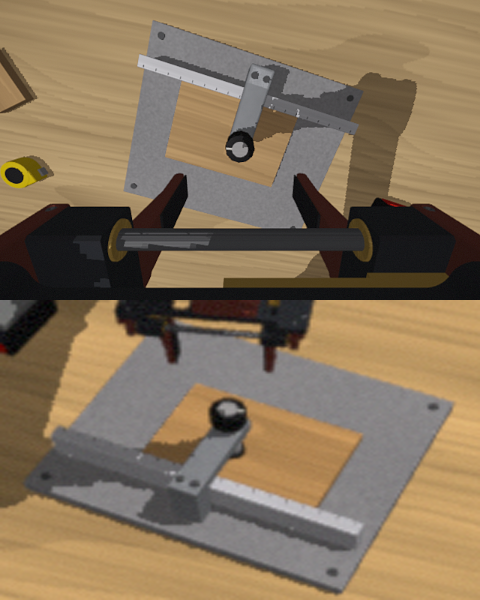

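The wrist view shows the knob free, with its tick still pointing left as it did before the stroke, so the pads did not slip on it. The board is flush in both crops. The last torque reading fits the ripple less well: the slip is likely 0.5 to 0.9, with a pessimistic floor near 0.36. I regrasp and turn about 0.2 rad more to be clear of the lower limit, which keeps the worst case near 1.1.

Call:
{"op": "send_rows", "data": {
  "delta_pos": [
    [0.003,0.05,0],
    [0,0.05,0],
    [0,0.035,0],
    [0,0.016,0],
    [0,0,0],
    [0,0,0],
    [0,0,0],
    [0,0,0],
    [0,0,0],
    [0,0,0]
  ],
  "turn": [
    [0,0,0],
    [0,0,0],
    [0,0,0],
    [0,0,0],
    [0,0,0],
    [0,0,0],
    [0,0,0],
    [0,0,0],
    [0,0,0],
    [0,0,0]
  ],
  "fingers": [1,1,1,1,1,-0.3,-0.3,-0.3,-0.3,-0.3]
}}

```text
time_s: 20.0
tool_pos: [0.6192, -0.0472, 0.1328]
tool_rot: [-0.064, 0.064, -0.704, 0.704]
force: [-1.4, -0.8, -0.7]
gripper_width: 0.471
```

```bash
python3 -c "from h import *;st()"
```

```text
t 20.0 pos [ 0.6192 -0.0472  0.1328] yaw -1.389 F [-1.4 -0.8 -0.7] T [ 0.057 -0.069  0.035] w 0.471 q [-0.07  0.5   0.06  1.79 -0.04  0.85 -1.38] e7 -0.0
```

Call:
{"op": "send_rows", "data": {
  "delta_pos": [
    [0,0,0]
  ],
  "turn": [
    [0,0.06,0]
  ],
  "fingers": [-0.3]
}}

```text
time_s: 20.12
tool_pos: [0.6193, -0.0477, 0.1329]
tool_rot: [-0.043, 0.042, -0.706, 0.706]
force: [0.7, -1.1, 0.3]
gripper_width: 0.453
```

```bash
python3 -c "from h import *;st()"
```

```text
t 20.125 pos [ 0.6193 -0.0477  0.1329] yaw -1.45 F [ 0.7 -1.1  0.3] T [-0.135 -0.01   0.182] w 0.453 q [-0.08  0.5   0.07  1.79 -0.05  0.85 -1.43] e7 0.538
```

Call:
{"op": "send_rows", "data": {
  "delta_pos": [
    [0,0,0]
  ],
  "turn": [
    [0,0.06,0]
  ],
  "fingers": [-0.3]
}}

```text
time_s: 20.25
tool_pos: [0.6193, -0.0476, 0.1329]
tool_rot: [-0.021, 0.021, -0.707, 0.707]
force: [0.4, -1.1, 2.1]
gripper_width: 0.453
```

```bash
python3 -c "from h import *;st()"
```

```text
t 20.25 pos [ 0.6193 -0.0476  0.1329] yaw -1.511 F [ 0.4 -1.1  2.1] T [-0.047 -0.001  0.249] w 0.453 q [-0.09  0.5   0.09  1.79 -0.06  0.85 -1.49] e7 0.332
```

Call:
{"op": "send_rows", "data": {
  "delta_pos": [
    [0,0,0]
  ],
  "turn": [
    [0,0.06,0]
  ],
  "fingers": [-0.3]
}}

```text
time_s: 20.38
tool_pos: [0.6193, -0.0474, 0.1329]
tool_rot: [-0.0, -0.0, -0.707, 0.707]
force: [-0.7, -0.4, 1.1]
gripper_width: 0.45
```

```bash
python3 -c "from h import *;st()"
```

```text
t 20.375 pos [ 0.6193 -0.0474  0.1329] yaw -1.57 F [-0.7 -0.4  1.1] T [-0.049  0.001  0.188] w 0.45 q [-0.1   0.5   0.1   1.79 -0.07  0.85 -1.54] e7 0.309
```

Call:
{"op": "send_rows", "data": {
  "delta_pos": [
    [0,0,0]
  ],
  "turn": [
    [0,0.06,0]
  ],
  "fingers": [-0.3]
}}

```text
time_s: 20.5
tool_pos: [0.6193, -0.0473, 0.1329]
tool_rot: [0.021, -0.021, -0.707, 0.707]
force: [-0.1, 0.1, 0.3]
gripper_width: 0.45
```

```bash
python3 -c "from h import *;st()"
```

```text
t 20.5 pos [ 0.6193 -0.0473  0.1329] yaw -1.63 F [-0.1  0.1  0.3] T [ 0.034 -0.006  0.251] w 0.45 q [-0.11  0.51  0.12  1.79 -0.08  0.85 -1.59] e7 0.283
```

The torque dips around yaw -1.5 as the ripple predicts, so the knob is slipping. I stop here, release and retract clear of the station.

Call:
{"op": "send_rows", "data": {
  "delta_pos": [
    [0,0,0],
    [0,0,0],
    [0,0,0],
    [0,0,0],
    [0,0,0],
    [0,-0.015,0],
    [0,-0.04,0],
    [0,-0.05,0],
    [0.05,0,0],
    [0.05,0,0],
    [0.04,0,0],
    [0,0,0]
  ],
  "turn": [
    [0,0,0],
    [0,0,0],
    [0,0,0],
    [0,0,0],
    [0,0,0],
    [0,0,0],
    [0,0,0],
    [0,0,0],
    [0,0,0],
    [0,0,0],
    [0,0,0],
    [0,0,0]
  ],
  "fingers": [1,1,1,1,1,1,1,1,1,1,1,1]
}}

```text
time_s: 22.0
tool_pos: [0.4772, -0.0393, 0.2388]
tool_rot: [-0.02, 0.021, 0.707, -0.707]
force: [0.2, -0.0, 0.3]
gripper_width: 0.999
```

Run:
```python
from h import *
st();w=camera("wrist")["color"];b=camera("scene")["color"][155:295,210:385]
cv2.imwrite("pics/v6.png",np.vstack([cv2.resize(w,(480,300)),cv2.resize(b,(480,300),interpolation=2)])[:,:,::-1])
```

```text
t 22.0 pos [ 0.4772 -0.0393  0.2388] yaw -1.629 F [ 0.2 -0.   0.3] T [ 0.023 -0.049 -0.   ] w 0.999 q [-0.16  0.15  0.12  2.02 -0.02  0.97 -1.65] e7 -0.08
```

View pics/v6.png

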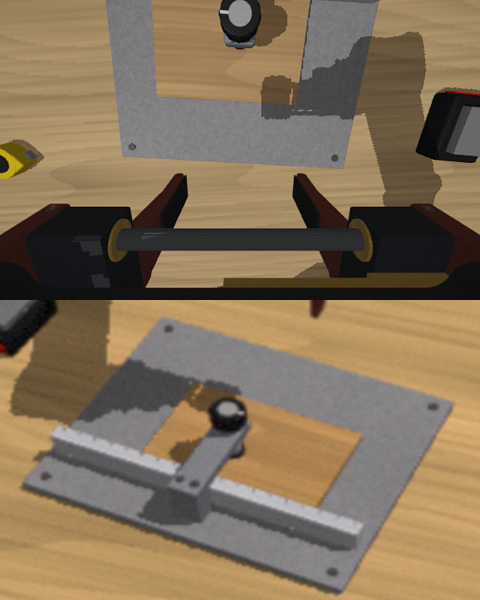

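The board is flush along the fence, the foot is down on it at about (237,450) in the lower crop, the gripper is clear and the bystanders are undisturbed. I hand the job in.

```bash
python3 -c "from bench import finish_job;print(finish_job())"
```

```text
the job is handed in; nothing more can be done
None
```

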